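Free the jammed till from the tool box

ROBOT

A 6-joint arm with a two-finger parallel gripper is mounted at the origin on the work surface. World frame = base frame: x ahead of the robot, y to its left, z up, the work surface at z = 0. Lengths are in m, angles in rad, forces in N, time in s.
With the tool pointing down it reaches from about 0.3 to 0.85 m from the base axis. Payload 4.2 kg.
Tool frame: the origin (TCP) lies at the very end of the fingers, on their centre line; the grasp point (between the pads) lies 19 mm behind it; z points along the fingers, y is the line along which they close (so a half turn about z gives the same grasp; the last joint's range is limited). The gripper opens to 91 mm and grips with 3 to 60 N. Pads are 32 mm wide; open, the fingers measure 118 mm over their backs; the gripper's body (76 mm by 178 mm) begins 60 mm behind the grasp point.
Start: joints at [1.269, 0.32, 1.565, -0, 1.257, -0.02], TCP at [0.16, 0.552, 0.214] pointing down, gripper open.
Joint ranges: [-3.11, 3.11], [-0.84, 2.01], [0.21, 2.61], [-1.34, 4.49], [0.05, 2.63], [-2.56, 2.56]. Speed limits (rad/s): [2.57, 2.57, 3.14, 3.14, 3.14, 3.14].

INTERFACE

Orientations are given as a unit quaternion [w, x, y, z].
In Python, from plant import arm gives the robot as it stands.
- The arm moves only by the tool jog_arm, never from a script. Its argument "rows" is a list that holds one entry, the list of rows, each a list of 7 numbers: the shift along the tool's x, y, z each as a share of 4 cm, from -1 to 1, then the turn, a rotation vector about the tool's x, y, z each as a share of 6 degrees, from -1 to 1, then the closure, from -1 (fully open) to 1 (shut). In form: [[[tx, ty, tz, rx, ry, rz, jaw], ...]]. A call has 1 to 10 rows; each row shifts and turns the commanded pose from where the row before left it, along the tool's axes as they then stand; what a row does not reach is not made up. A row lasts 1/12 s, in which the tool goes at most 41.7 mm and 7.16 degrees, less where a joint would pass 70% of its speed; a pose out of reach is approached as far as the arm can. A call with a number of a shift or a turn outside -1 to 1 is refused whole. A call with a gripper value outside its range is refused whole. The fingers move at their own pace and stop on an object; the grip force is fixed at half the most. Time passes only in rows, so rows that do not move let the fingers close. It gives the time, the measured TCP pose, the force, the opening and the grip force at its end, in the units of the state.
- arm.sense(): the state, without advancing time (a new reading comes with each control period).
- arm.capture(name): name is "scene" or "top"; returns a dict with "pixels" (480x640x3 uint8, red, green, blue), "vertical_fov" (degrees; the focal length in pixels is half the picture's height over the tangent of half this angle, whatever the lens; pixels are square), "cx", "cy" (the principal point, pixels), "k1" (the pictures are not rectified: a ray, as slopes to the right and down, at radius r is drawn at 1 + k1 r^2 times it, then the intrinsics apply), "R" (3x3) and "t" (3): a world point X has camera coordinates R X + t. Camera axes: x right, y down, z forward; pixel columns grow to the right and rows downward; lengths in m; the calibration is good to about 2 mm. A picture is of the moment at which its call begins. There is no depth.
- arm.job_done(): hands the job in; it is judged then, once.
The state is a dict: "clock": time; "qpos": joint angles; "qd": joint speeds; "joint_torque": joint torques, N m; "eef_pos": TCP position; "tcp_rot": TCP orientation; "wrist_force": force on the tool from outside, world axes, zero at the start; "moment": the same for the moment, N m; "grip_width": finger opening in m; "gripper_force": force on a finger pad.
Only numpy, scipy, OpenCV 4.12 (cv2) and the standard library are available. Lean on these libraries where they do the work, as an engineer would, in place of code of your own. Each camera call takes 0.05 s, during which the arm holds its last target. There are 200 camera calls.

TASK

The lift-out till has slewed round in the carver's tool box and its corners are jammed under the steel lips. Holding it by its carrying rail, turn it square with the box so that its corners come free without forcing them against the lips, lift it straight out level, with the gouge and slip stone still in it, and set it down gently between the corner cleats of the rest board, flat on the board. Let go, and leave the other things on the bench where they are.

Things in the scene. Friction and masses are not known exactly. Their poses are not given: they have to be found in the camera images.
- till_grip (a point): Centre of the till's carrying rail (grasp here), 76 mm above the till's underside. Rail: bar along x, 120 long, 14 wide (y), 28 high, on 2 posts at x = +-46; both sides free for fingers. Till: loose wooden tray 200 (x) x 100 (y) mm, rim 30 mm high, floor 6, about 0.5 kg with its tools. Starts flat in the box, turned 0.17 to 0.24 rad anticlockwise from it, a few mm off its middle. z up.
- toolbox: Open wooden box fixed to the bench. Origin: centre of underside, on the bench; x along its length, z up. Outside 260 x 176 x 50 mm, inside 240 x 156, floor 8 thick. A steel lip 4 mm thick along the top of each long side reaches 21 mm inward: undersides 46 mm above the bench (8 mm above the till's rim), gap between lips 114 (y -57 to 57). Ends have no lips, 42 high.
- rest: Low wooden board fixed to the bench, left or right of the box. Origin: centre of underside, on the bench; x along its length, z up. 250 x 150 mm, 12 thick; four L-shaped corner cleats, 8 mm high, enclose a 214 (x) by 114 (y) mm place for the till, centred on the board. Empty at the start; the till may lie in it either way round.
- palm_gouge_mid (a point): Middle of a short gouge lying loose along the till's +y compartment, 130 mm long, handle 22 mm thick; the point is 17 mm above the till's underside. It may roll a little.
- slip_stone_mid (a point): Centre of a grey slip stone, 80 x 26 x 12 mm, lying flat and loose in the till's compartment on its -y side.
- tape: Bystander: blue tape measure, 65 x 32 x 58 mm, standing between the box and the rest board. Origin at its underside.
- mallet: Bystander: wooden carver's mallet lying on the near right of the bench, 250 mm long, head 84 mm across. Origin at its underside.
- gouge_a: Bystander: long gouge with a mid-brown handle lying between the box and the rest board, 250 mm. Origin at its underside.
- oilstone: Bystander: grey oilstone 150 x 50 x 25 mm on the left of the bench. Origin at its underside.
- mug: Bystander: white mug, 80 mm across, 95 mm high, on the left. Origin at its underside.
- offcut: Bystander: pale wood offcut 110 x 60 x 35 mm on the right. Origin at its underside.
There are look-alikes about, which are no part of the job. Leave any blue or red look-alike of the part that bears slip_stone_mid alone.

How it is judged:
By the outcome, as a careful person would: the job done as asked, in the order asked, and still so for the second after the job is handed in, with the robot touching nothing.
It also fails if it takes over 58 s, if anything falls off the work surface, if the arm or the gripper's body presses on something with over 40 N, if the wrist force passes 120 N, or if a joint passes its speed limit or range.

## Working session

There is one attempt and no reset: what is moved stays moved. The work goes in short steps, Python scripts to look and compute and a tool call to move; the robot and the scene stay as the last step left them, time stands still between calls to the robot, and variables do not carry over. Pictures are saved under pics/ and viewed, at most 10 in all, crops included, and the job is handed in when it is done.

Besides the shell and the picture viewer there is one more tool, called after ">>>" as a command line: name --argument value ..., lists and objects as JSON in quotes. jog_arm: Moves the arm, as the interface text tells. Its arguments: {"type":"object","properties":{"rows":{"type":"array"}},"required":["rows"]}

```bash
mkdir -p pics; cat > h.py <<'E'
import numpy as np, cv2
from plant import arm
def snap(cam,name):
    d=arm.capture(cam); cv2.imwrite(f'pics/{name}.png',d['pixels'][:,:,::-1]); 
    np.savez(f'pics/{name}.npz',**d); return d
def load(name): return dict(np.load(f'pics/{name}.npz'))
def K(d):
    f=240/np.tan(np.radians(float(d['vertical_fov']))/2)
    return f,float(d['cx']),float(d['cy']),float(d['k1'])
def w(d,u,v,z):
    f,cx,cy,k=K(d); p=np.array([(u-cx)/f,(v-cy)/f]); q=p.copy()
    for _ in range(30): q=p/(1+k*(q@q))
    r=d['R'].T@np.array([*q,1]); c=-d['R'].T@d['t']
    return c+r*(z-c[2])/r[2]
def px(d,X):
    f,cx,cy,k=K(d); c=d['R']@np.array(X)+d['t']; q=c[:2]/c[2]; q=q*(1+k*(q@q)); return q*f+[cx,cy]
def crop(name,x0,y0,x1,y1,s):
    im=cv2.imread(f'pics/{name}.png')[y0:y1,x0:x1]
    cv2.imwrite(f'pics/{name}_c{x0}_{y0}.png',cv2.resize(im,None,fx=s,fy=s,interpolation=cv2.INTER_CUBIC))
E
python3 -c "
from h import *
for c in('top','scene'):
  d=snap(c,c+'0');print(-d['R'].T@d['t'],K(d))
print(arm.sense())"
```

```text
[0.29220959 0.01167922 1.44002546] (np.float64(540.5551155447438), 317.25983639444354, 239.1074474372327, -0.06428238827917956)
[ 1.16415739 -0.47756788  1.09462974] (np.float64(516.0590369034894), 323.6090643590701, 238.28987935744755, -0.047576230390023615)
{'clock': 0.1, 'qpos': array([ 1.26901527e+00,  3.20238390e-01,  1.56554626e+00, -4.48952807e-05,
        1.25738379e+00, -2.00426758e-02]), 'qd': array([-0.00046496, -0.00203583, -0.00357891,  0.00027151,  0.00097881,
       -0.00158198]), 'joint_torque': array([ 1.21370613e-03, -4.13332522e+01, -2.32507181e+01,  7.28710229e-02,
        4.21499158e-02, -4.57585304e-05]), 'eef_pos': array([0.15976975, 0.55189594, 0.21320254]), 'tcp_rot': array([-1.05161811e-04,  1.40396836e-01,  9.90094999e-01, -7.81133808e-04]), 'wrist_force': array([ 0.40666601, -0.37637649,  0.23866042]), 'moment': array([ 0.01060558, -0.00313121,  0.00733695]), 'gripper_force': 0.0, 'grip_width': 0.0912974189895221}
```

View pics/top0.png

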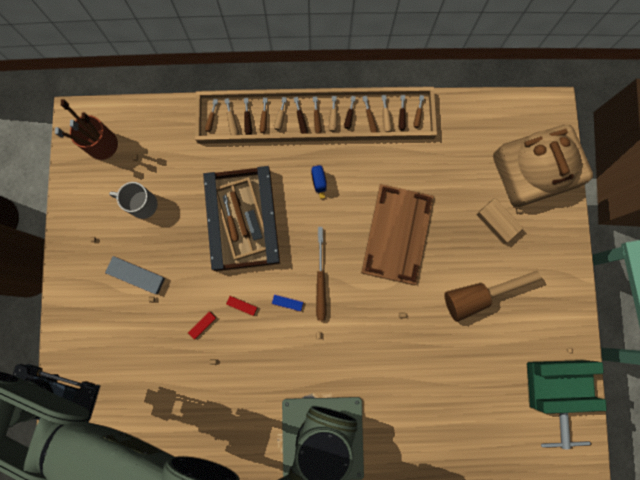

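View pics/scene0.png

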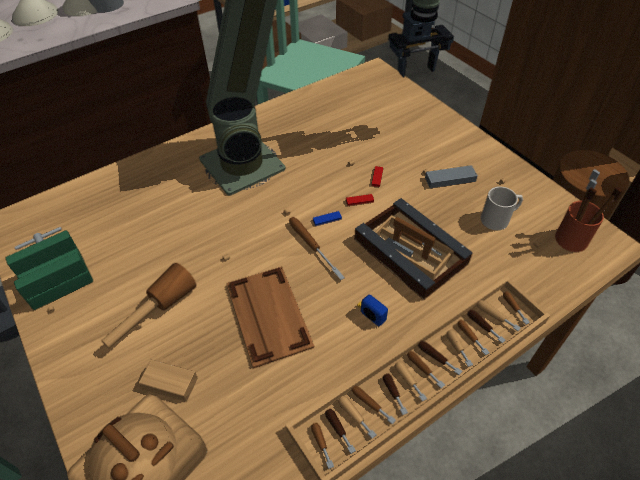

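The overview shows the box with its jammed till at top (242,218) and the rest board at (398,234). The tape is at (319,180) and the long gouge at (321,275). The red and blue look-alike slips at (202,325), (241,305) and (288,302) lie loose on the bench. The grey stone inside the till, at about (253,222), is the one meant.

```bash
python3 -c "
from h import *
crop('top0',195,160,290,278,5)
crop('top0',355,178,445,290,5)"
```

```text
(no output)
```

View pics/top0_c195_160.png

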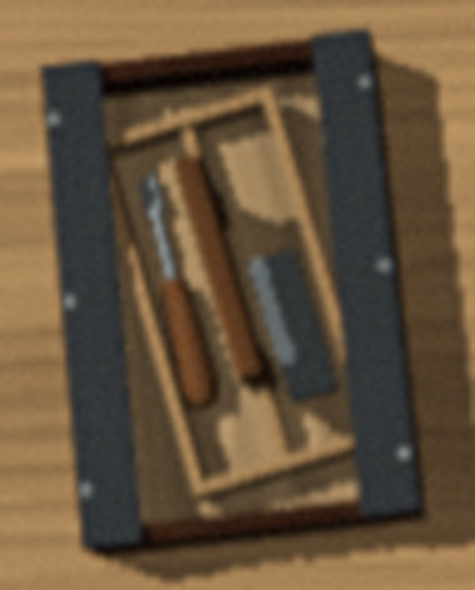

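View pics/top0_c355_178.png

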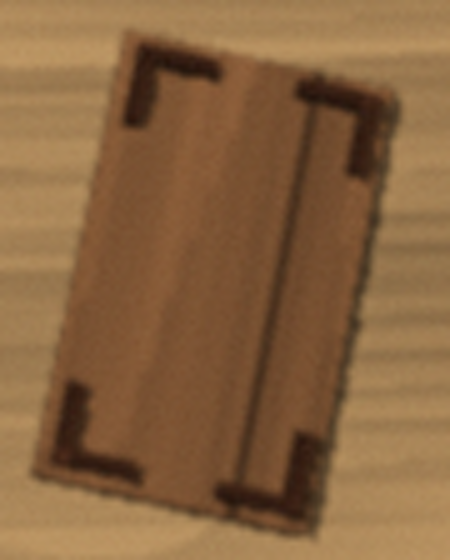

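The box crop shows lip corners at crop (43,67), (370,32), (422,513), (87,549). The rail top runs from about (190,158) to (253,372), with the gouge on the left and the grey stone on the right, near (293,325). The board crop shows corners at (122,32), (400,86), (315,537), (35,473).

```bash
cat > m.py <<'E'
from h import *
d=load('top0')
def W(x0,y0,pts,z): return np.array([w(d,x0+(a+.5)/5-.5,y0+(b+.5)/5-.5,z) for a,b in pts])
def rect(P,n):
    c=P.mean(0); far=(P[0]+P[1])/2; near=(P[2]+P[3])/2; v=far-near
    s=(P[0]+P[3]-P[1]-P[2])/2
    print(n,c.round(4),'yaw',np.arctan2(v[1],v[0]).round(4),np.arctan2(-s[0],s[1]).round(4),'len',np.linalg.norm(v).round(4),np.linalg.norm(s).round(4))
rect(W(195,160,[(43,67),(370,32),(422,513),(87,549)],.05),'box')
rect(W(355,178,[(122,32),(400,86),(315,537),(35,473)],.012),'rest')
rect(W(195,160,[(177,160),(202,155),(265,370),(240,378)],.098),'rail')
rect(W(355,178,[(140,45),(382,96),(304,510),(57,462)],.020),'cleatsouter')
E
python3 m.py; python3 -c "
from h import *
s=arm.sense();from scipy.spatial.transform import Rotation as R
q=s['tcp_rot'];print(R.from_quat(np.r_[q[1:],q[0]]).as_matrix().round(3))"
```

```text
box [0.574  0.2013 0.05  ] yaw 0.0999 0.0886 len 0.2594 0.1747
rest [ 0.5284 -0.2169  0.012 ] yaw -0.2316 -0.2306 len 0.2485 0.153
rail [0.5755 0.1994 0.098 ] yaw 0.2796 0.2391 len 0.1173 0.0131
cleatsouter [ 0.5288 -0.2171  0.02  ] yaw -0.2325 -0.2225 len 0.2303 0.1332
[[-0.961  0.278 -0.   ]
 [ 0.278  0.961 -0.002]
 [-0.    -0.002 -1.   ]]
```

>>> jog_arm --rows '[[[-0.83, -0.37, 0, 0, 0, 0, -1], [-0.83, -0.37, 0, 0, 0, 0, -1], [-0.83, -0.37, 0, 0, 0, 0, -1], [-0.83, -0.37, 0, 0, 0, 0, -1], [-0.83, -0.37, 0, 0, 0, 0, -1], [-0.83, -0.37, 0, 0, 0, 0, -1], [-0.83, -0.37, 0, 0, 0, 0, -1], [-0.83, -0.37, 0, 0, 0, 0, -1], [-0.83, -0.37, 0, 0, 0, 0, -1], [-0.83, -0.37, 0, 0, 0, 0, -1]]]'

```text
clock: 0.93
eef_pos: [0.4386, 0.3163, 0.2137]
tcp_rot: [-0.0, 0.14, 0.99, -0.0]
wrist_force: [0.7, 0.5, 0.6]
grip_width: 0.0911
gripper_force: 0.0
```

>>> jog_arm --rows '[[[-0.83, -0.37, 0, 0, 0, 0, -1], [-0.83, -0.37, 0, 0, 0, 0, -1], [-0.83, -0.37, 0, 0, 0, 0, -1], [-0.83, -0.37, 0, 0, 0, 0, -1], [-0.83, -0.37, 0, 0, 0, -0.4, -1], [0, 0, 0, 0, 0, -1, -1], [0, 0, 0, 0, 0, -1, -1], [0, 0, 0, 0, 0, -1, -1], [0, 0, 0, 0, 0, -1, -1], [0, 0, 0, 0, 0, -1, -1]]]'

```text
clock: 1.77
eef_pos: [0.5763, 0.2003, 0.2133]
tcp_rot: [-0.001, -0.144, 0.99, -0.0]
wrist_force: [0.1, 1.1, -0.3]
grip_width: 0.0914
gripper_force: 0.0
```

>>> jog_arm --rows '[[[0, 0, 0.8, 0, 0, 0, -1], [0, 0, 0.8, 0, 0, 0, -1], [0, 0, 0.8, 0, 0, 0, -1], [0, 0, 0.6, 0, 0, 0, 0], [0, 0, 0.4, 0, 0, 0, 0], [0, 0, 0.2, 0, 0, 0, 0], [0, 0, 0.1, 0, 0, 0, 0.2], [0, 0, 0, 0, 0, 0, 0.3], [0, 0, 0, 0, 0, 0, 0.4], [0, 0, 0, 0, 0, 0, 0.4]]]'

```text
clock: 2.6
eef_pos: [0.5775, 0.2009, 0.0673]
tcp_rot: [0.001, -0.141, 0.99, 0.0]
wrist_force: [-0.9, 1.0, 0.2]
grip_width: 0.0474
gripper_force: 0.0
```

```bash
python3 -c "
from h import *
snap('scene','scene1');crop('scene1',340,150,500,290,5)"
```

```text
(no output)
```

View pics/scene1_c340_150.png

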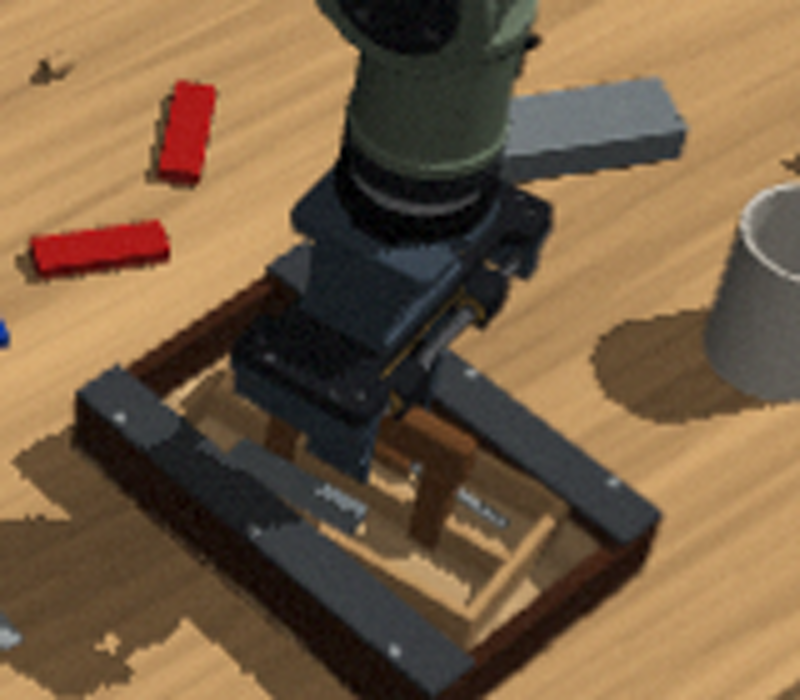

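The fingers straddle the rail (crop (390,430)), with one finger tip at (350,470) on the near side. The grey stone is in its compartment at crop (300,485). Closing now.

>>> jog_arm --rows '[[[0, 0, 0, 0, 0, 0, 0.5], [0, 0, 0, 0, 0, 0, 0.55], [0, 0, 0, 0, 0, 0, 0.6], [0, 0, 0, 0, 0, 0, 0.65], [0, 0, 0, 0, 0, 0, 0.7], [0, 0, 0, 0, 0, 0, 0.75], [0, 0, 0, 0, 0, 0, 0.8], [0, 0, 0, 0, 0, 0, 0.9], [0, 0, 0, 0, 0, 0, 1], [0, 0, 0, 0, 0, 0, 1]]]'

```text
clock: 3.48
eef_pos: [0.5763, 0.2018, 0.0663]
tcp_rot: [0.0, -0.141, 0.99, 0.001]
wrist_force: [-1.9, 4.2, 2.6]
grip_width: 0.0138
gripper_force: 30.0
```

>>> jog_arm --rows '[[[0, 0, 0, 0, 0, 0, 1], [0, 0, 0, 0, 0, 0, 1], [0, 0, 0, 0, 0, 0, 1], [0, 0, 0, 0, 0, 0, 1]]]'

```text
clock: 3.82
eef_pos: [0.5763, 0.2018, 0.0663]
tcp_rot: [0.0, -0.141, 0.99, 0.001]
wrist_force: [-1.7, 5.5, 2.7]
grip_width: 0.014
gripper_force: 30.0
```

```bash
python3 -c "
from h import *
s=arm.sense();print(s['wrist_force'],s['moment'],s['eef_pos'],s['tcp_rot'])
snap('top','top1');crop('top1',195,160,290,278,5)"
```

```text
[-1.71981345  5.54198213  2.71324615] [ 0.87709986  0.38105722 -0.07648664] [0.57633408 0.20180352 0.06630342] [ 1.11616890e-04 -1.41074110e-01  9.89998509e-01  1.01771398e-03]
```

View pics/top1_c195_160.png

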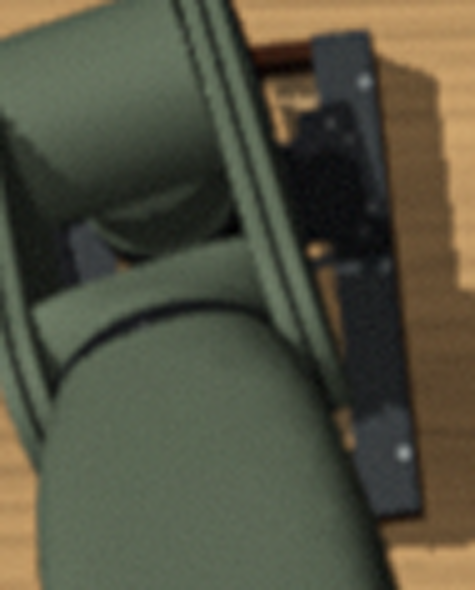

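The rail is gripped: width 14 mm, tool yaw about 0.283. The box yaw is about 0.096, so I turn clockwise by 0.187 rad (10.7°), which is +1.79 about tool z. The rail is already centred across the box.

>>> jog_arm --rows '[[[0, 0, 0, 0, 0, 0.2, 1], [0, 0, 0, 0, 0, 0.25, 1], [0, 0, 0, 0, 0, 0.25, 1], [0, 0, 0, 0, 0, 0.25, 1], [0, 0, 0, 0, 0, 0.25, 1], [0, 0, 0, 0, 0, 0.25, 1], [0, 0, 0, 0, 0, 0.2, 1], [0, 0, 0, 0, 0, 0.14, 1], [0, 0, 0, 0, 0, 0, 1], [0, 0, 0, 0, 0, 0, 1]]]'

```text
clock: 4.7
eef_pos: [0.5767, 0.2001, 0.0662]
tcp_rot: [0.0, -0.048, 0.999, -0.0]
wrist_force: [-0.4, -1.3, 4.5]
grip_width: 0.0137
gripper_force: 30.0
```

```bash
python3 -c "
from h import *
s=arm.sense();print(s['wrist_force'],s['moment'],s['eef_pos'],s['tcp_rot'],2*np.arcsin(-s['tcp_rot'][1]))
snap('scene','scene2');crop('scene2',340,180,500,300,5)"
```

```text
[-0.35746187 -1.29005022  4.46558284] [-0.13972811  0.07621588  0.01032787] [0.57674349 0.20013779 0.0661792 ] [ 2.08800716e-04 -4.79856172e-02  9.98847962e-01 -2.93894926e-04] 0.09600810355872387
```

View pics/scene2_c340_180.png

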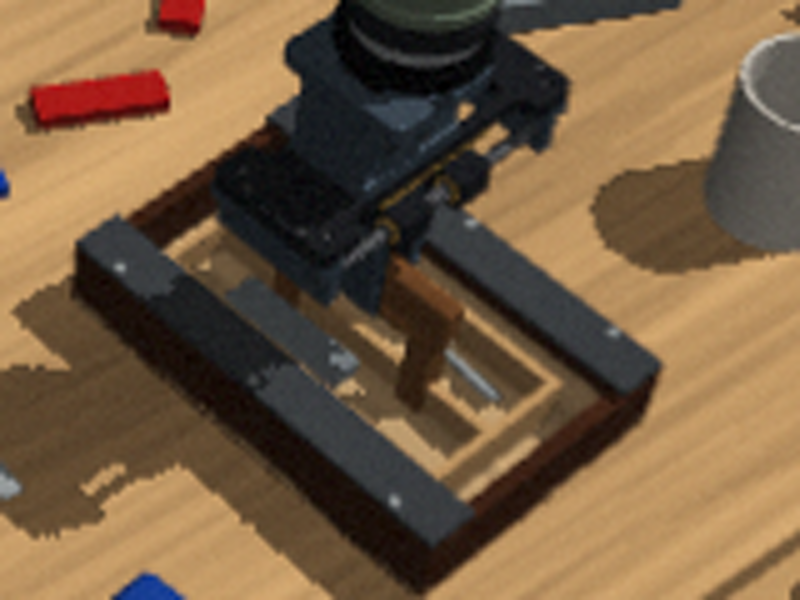

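The till now looks parallel with the box. Its far rim's outer corner is at crop (560,378), and the near lip's inner edge runs close to (440,478). A quick numeric check of the clearance comes next.

```bash
python3 -c "
from h import *
d=load('scene2');c=np.array([.574,.2013]);a=.096;M=np.array([[np.cos(a),np.sin(a)],[-np.sin(a),np.cos(a)]])
def P(x,y,z): return (M@(w(d,340+(x+.5)/5-.5,180+(y+.5)/5-.5,z)[:2]-c)*1000).round(1)
print('till L corner',P(562,378,.038),'long edge pt',P(465,308,.038))
print('lip outer corners',P(660,366,.05),P(435,546,.05),P(82,240,.05),'inner edges',P(618,392,.05),P(470,512,.05))
s=arm.sense();print('rail',M@(s['eef_pos'][:2]-c))"
```

```text
till L corner [100.6  52.2] long edge pt [35.6 49.1]
lip outer corners [133.2  88.1] [133.9 -84. ] [-124.9  -81. ] inner edges [130.1  58.2] [131.4 -55.8]
rail [ 0.00263906 -0.00142316]
```

>>> jog_arm --rows '[[[0, 0, -0.1, 0, 0, 0, 1], [0, 0, -0.15, 0, 0, 0, 1], [0, 0, -0.15, 0, 0, 0, 1], [0, 0, 0, 0, 0, 0, 1]]]'

```text
clock: 5.08
eef_pos: [0.5769, 0.2009, 0.0826]
tcp_rot: [0.001, -0.048, 0.999, 0.0]
wrist_force: [0.3, -0.1, -4.9]
grip_width: 0.0139
gripper_force: 30.0
```

>>> jog_arm --rows '[[[0, 0, -0.15, 0, 0, 0, 1], [0, 0, -0.2, 0, 0, 0, 1], [0, 0, -0.25, 0, 0, 0, 1], [0, 0, -0.25, 0, 0, 0, 1], [0, 0, -0.25, 0, 0, 0, 1], [0, 0, -0.25, 0, 0, 0, 1], [0, 0, -0.25, 0, 0, 0, 1], [0, 0, -0.25, 0, 0, 0, 1], [0, 0, -0.25, 0, 0, 0, 1], [0, 0, -0.25, 0, 0, 0, 1]]]'

```text
clock: 5.92
eef_pos: [0.5765, 0.2006, 0.177]
tcp_rot: [0.0, -0.048, 0.999, 0.0]
wrist_force: [-0.9, 0.6, -6.6]
grip_width: 0.0137
gripper_force: 30.0
```

>>> jog_arm --rows '[[[0.03, -0.15, 0, 0, 0, 0, 1], [0.06, -0.3, 0, 0, 0, 0, 1], [0.1, -0.45, 0, 0, 0, 0, 1], [0.13, -0.6, 0, 0, 0, 0, 1], [0.13, -0.6, 0, 0, 0, 0, 1], [0.13, -0.6, 0, 0, 0, 0, 1], [0.13, -0.6, 0, 0, 0, 0, 1], [0.13, -0.6, 0, 0, 0, 0, 1], [0.13, -0.6, 0, 0, 0, 0, 1], [0.13, -0.6, 0, 0, 0, 0, 1]]]'

```text
clock: 6.75
eef_pos: [0.5509, -0.0089, 0.1751]
tcp_rot: [-0.001, -0.048, 0.999, -0.0]
wrist_force: [0.6, -0.3, -5.9]
grip_width: 0.0137
gripper_force: 30.0
```

>>> jog_arm --rows '[[[0.13, -0.6, 0, 0, 0, 0, 1], [0.13, -0.6, 0, 0, 0, 0, 1], [0.13, -0.6, 0, 0, 0, 0, 1], [0.13, -0.6, 0, 0, 0, 0, 1], [0.13, -0.6, 0, 0, 0, 0, 1], [0.13, -0.6, 0, 0, 0, 0, 1], [0.13, -0.6, 0, 0, 0, 0, 1], [0.1, -0.45, 0, 0, 0, 0, 1], [0.06, -0.3, 0, 0, 0, 0, 1], [0.03, -0.15, 0, 0, 0, 0, 1]]]'

```text
clock: 7.58
eef_pos: [0.5269, -0.2159, 0.1752]
tcp_rot: [-0.001, -0.047, 0.999, 0.0]
wrist_force: [0.4, 0.3, -6.4]
grip_width: 0.0139
gripper_force: 30.0
```

>>> jog_arm --rows '[[[0, 0, 0, 0, 0, 0.2, 1], [0, 0, 0, 0, 0, 0.4, 1], [0, 0, 0, 0, 0, 0.5, 1], [0, 0, 0, 0, 0, 0.5, 1], [0, 0, 0, 0, 0, 0.5, 1], [0, 0, 0, 0, 0, 0.5, 1], [0, 0, 0, 0, 0, 0.35, 1], [0, 0, 0, 0, 0, 0.17, 1], [0, 0, 0, 0, 0, 0, 1]]]'

```text
clock: 8.33
eef_pos: [0.5281, -0.2129, 0.1758]
tcp_rot: [-0.0, 0.115, 0.993, 0.0]
wrist_force: [0.5, 0.0, -5.4]
grip_width: 0.0138
gripper_force: 30.0
```

```bash
python3 -c "
from h import *
s=arm.sense();q=s['tcp_rot'];print(s['wrist_force'],s['moment'],s['eef_pos'],q,-2*np.arctan2(q[1],q[2]))
d=load('scene0')
snap('scene','scene3');crop('scene3',190,190,350,310,5)
crop('scene0',215,255,325,370,5)"
```

```text
[ 0.49934436  0.03957157 -5.35623047] [ 0.02769634 -0.03249486  0.03676212] [ 0.5280898  -0.21290236  0.17578256] [-2.35678496e-04  1.14733061e-01  9.93396266e-01  3.58587204e-04] -0.2299725845689836
```

View pics/scene3.png

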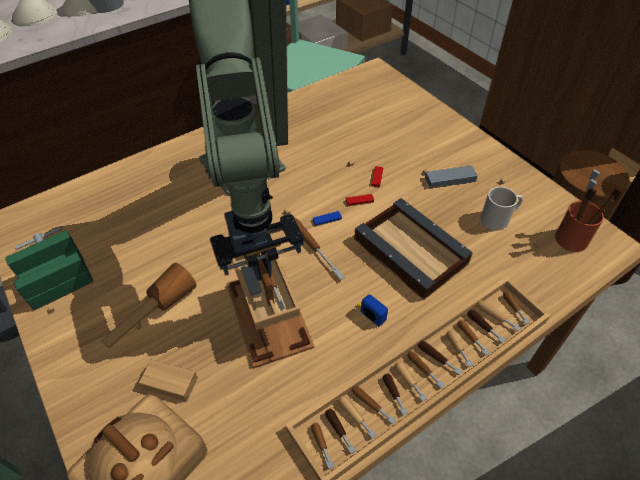

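View pics/scene0_c215_255.png

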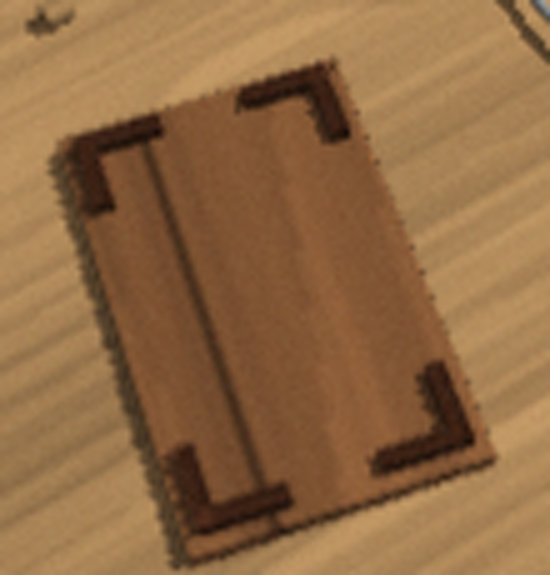

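The scene view shows the till held above the board with the gouge and stone in it, near (270,290). The long gouge and the tape are undisturbed at (313,245) and (373,310). The board crop shows cleat outer corners at (75,138), (332,70), (473,440) and (197,531).

```bash
python3 -c "
from h import *
d=load('scene0')
def W(P,z): return np.array([w(d,215+(a+.5)/5-.5,255+(b+.5)/5-.5,z)[:2] for a,b in P])
for n,P,z in(('board',[(494,458),(178,558),(62,140),(337,60)],.012),('cleat',[(473,440),(197,531),(75,138),(332,70)],.02)):
  A=W(P,z);v=A[0]+A[1]-A[2]-A[3];s=A[0]+A[3]-A[1]-A[2];print(n,A.mean(0),np.arctan2(v[1],v[0]),np.arctan2(-s[0],s[1]),np.linalg.norm(v)/2,np.linalg.norm(s)/2)
"
```

```text
board [ 0.52980943 -0.21412084] -0.2625455851445307 -0.26026326649583387 0.24690873066200972 0.14980968494939792
cleat [ 0.53115833 -0.21320439] -0.25576036749952585 -0.268266787038714 0.23078836616366832 0.13442543276661706
```

```bash
python3 -c "
from h import *
L=[];Q=[]
for i in range(12):
  arm.capture('top');s=arm.sense();q=s['tcp_rot'];L.append(s['eef_pos']);Q.append([*s['qpos'],-2*np.arctan2(q[1],q[2])])
L=np.array(L);print(L.mean(0),L.std(0),np.mean(Q,0),np.std(Q,0),s['clock'])"
```

```text
[ 0.52813351 -0.21380965  0.17589744] [1.43616665e-05 2.20040096e-04 2.37640877e-05] [-4.04959087e-01  3.37854999e-01  1.63691739e+00  1.88781129e-04
  1.16692262e+00 -1.74562122e+00 -2.30208394e-01] [3.15998011e-04 5.51224452e-05 1.34034010e-04 8.08632771e-05
 3.38169352e-05 9.39711939e-05 3.78292840e-04] 8.9833
```

>>> jog_arm --rows '[[[-0.04, -0.05, 0.1, 0, 0, 0.1, 1], [0, 0, 0.25, 0, 0, 0, 1], [0, 0, 0.35, 0, 0, 0, 1], [0, 0, 0.35, 0, 0, 0, 1], [0, 0, 0.35, 0, 0, 0, 1], [0, 0, 0.35, 0, 0, 0, 1], [0, 0, 0.25, 0, 0, 0, 1], [0, 0, 0.15, 0, 0, 0, 1], [0, 0, 0.1, 0, 0, 0, 1], [0, 0, 0, 0, 0, 0, 1]]]'

```text
clock: 9.82
eef_pos: [0.5289, -0.2161, 0.0851]
tcp_rot: [-0.001, 0.12, 0.993, 0.0]
wrist_force: [-0.0, 0.2, -6.4]
grip_width: 0.014
gripper_force: 30.0
```

```bash
python3 -c "
from h import *
for i in range(4): arm.capture('top')
s=arm.sense();q=s['tcp_rot'];print(s['wrist_force'],s['eef_pos'],-2*np.arctan2(q[1],q[2]))
snap('scene','scene4');crop('scene4',215,255,325,370,5)"
```

```text
[ 0.20886972  0.06534367 -5.61779725] [ 0.52983987 -0.21652182  0.08672934] -0.24094799629097863
```

View pics/scene4_c215_255.png

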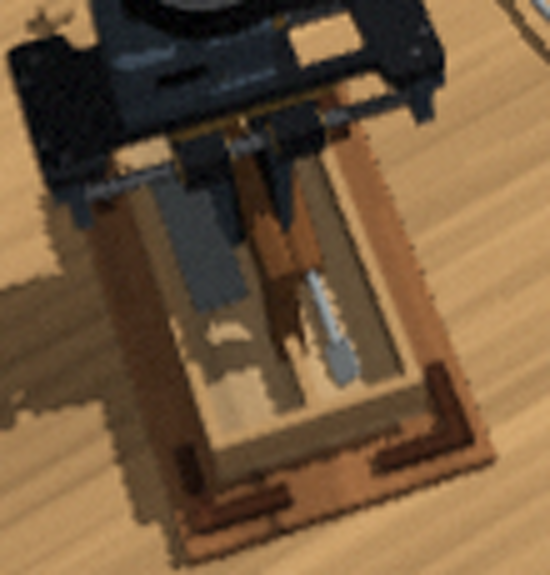

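The till hovers just above the board with both tools inside. Its far-end rim corners are at crop (213,455) and (424,380), and its bottom corners at (217,487) and (427,415). The far cleats' outer corners are at (197,531) and (473,440). I compare them in the same camera, which cancels the calibration bias.

```bash
python3 -c "
from h import *
d=load('scene4')
def W(a,b,z): return w(d,215+(a+.5)/5-.5,255+(b+.5)/5-.5,z)[:2]
for n,p,z in(('rim',[(213,455),(424,380)],.0584),('bot',[(217,487),(427,415)],.0284),('cleat outer',[(197,531),(473,440)],.02),('board',[(178,558),(494,458)],.012)):
  A,B=W(*p[0],z),W(*p[1],z);v=B-A;print(n,A.round(4),B.round(4),'mid',((A+B)/2).round(4),'yaw',np.arctan2(-v[0],v[1]).round(3),'len',np.linalg.norm(v).round(4))
c=np.array([.53985,-.21652]);c[0]=.52984
for s in(1,-1):
  a=-.241;print('robot pred',c+100*.001*np.array([np.cos(a),np.sin(a)])+s*.05*np.array([-np.sin(a),np.cos(a)]))
"
```

```text
rim [ 0.6172 -0.2885] [ 0.639 -0.19 ] mid [ 0.6281 -0.2392] yaw -0.218 len 0.1009
bot [ 0.6165 -0.2897] [ 0.6402 -0.1906] mid [ 0.6284 -0.2402] yaw -0.234 len 0.1019
cleat outer [ 0.6263 -0.3069] [ 0.6593 -0.1779] mid [ 0.6428 -0.2424] yaw -0.251 len 0.1332
board [ 0.6291 -0.3195] [ 0.669  -0.1728] mid [ 0.649  -0.2462] yaw -0.266 len 0.152
robot pred [ 0.63888367 -0.1918324 ]
robot pred [ 0.61501629 -0.28894237]
```

Along its length the till is centred on the cleats, and laterally it is within 1 mm. I add a slight yaw trim and lower gently.

>>> jog_arm --rows '[[[0, 0, 0.06, 0, 0, 0.1, 1], [0, 0, 0.08, 0, 0, 0, 1], [0, 0, 0.08, 0, 0, 0, 1], [0, 0, 0.05, 0, 0, 0, 1], [0, 0, 0.04, 0, 0, 0, 1], [0, 0, 0.03, 0, 0, 0, 1], [0, 0, 0, 0, 0, 0, 1], [0, 0, 0, 0, 0, 0, 1]]]'

```text
clock: 10.73
eef_pos: [0.5293, -0.2162, 0.0722]
tcp_rot: [-0.0, 0.125, 0.992, 0.0]
wrist_force: [-0.1, 0.7, -6.0]
grip_width: 0.014
gripper_force: 30.0
```

>>> jog_arm --rows '[[[0, 0, 0.02, 0, 0, 0, 1], [0, 0, 0.02, 0, 0, 0, 1], [0, 0, 0.01, 0, 0, 0, 1], [0, 0, 0, 0, 0, 0, 1], [0, 0, 0, 0, 0, 0, 1]]]'

```text
clock: 11.15
eef_pos: [0.5293, -0.2163, 0.0703]
tcp_rot: [0.0, 0.125, 0.992, 0.0]
wrist_force: [0.7, -0.3, -5.9]
grip_width: 0.0136
gripper_force: 30.0
```

>>> jog_arm --rows '[[[0, 0, 0.01, 0, 0, 0, 1], [0, 0, 0.02, 0, 0, 0, 1], [0, 0, 0.01, 0, 0, 0, 1], [0, 0, 0, 0, 0, 0, 1], [0, 0, 0, 0, 0, 0, 1]]]'

```text
clock: 11.57
eef_pos: [0.5293, -0.2163, 0.0702]
tcp_rot: [0.0, 0.125, 0.992, -0.0]
wrist_force: [-3.8, 1.4, 6.4]
grip_width: 0.0135
gripper_force: 30.0
```

Contact: the board now carries the till. I ease off slightly, then open slowly.

>>> jog_arm --rows '[[[0, 0, -0.015, 0, 0, 0, 1], [0, 0, 0, 0, 0, 0, 1], [0, 0, 0, 0, 0, 0, 0.6], [0, 0, 0, 0, 0, 0, 0.4], [0, 0, 0, 0, 0, 0, 0.2], [0, 0, 0, 0, 0, 0, 0], [0, 0, 0, 0, 0, 0, 0], [0, 0, 0, 0, 0, 0, 0], [0, 0, 0, 0, 0, 0, 0]]]'

```text
clock: 12.32
eef_pos: [0.5293, -0.2163, 0.0692]
tcp_rot: [0.0, 0.125, 0.992, 0.0]
wrist_force: [0.3, -1.0, -0.0]
grip_width: 0.0455
gripper_force: 0.0
```

>>> jog_arm --rows '[[[0, 0, -0.1, 0, 0, 0, 0], [0, 0, -0.3, 0, 0, 0, 0], [0, 0, -0.6, 0, 0, 0, 0], [0, 0, -0.8, 0, 0, 0, 0], [0, 0, -0.9, 0, 0, 0, 0], [0, 0, -0.9, 0, 0, 0, 0], [0, 0, -0.5, 0, 0, 0, 0], [0, 0, 0, 0, 0, 0, 0]]]'

```text
clock: 12.98
eef_pos: [0.5318, -0.2174, 0.2394]
tcp_rot: [0.005, 0.125, 0.992, -0.002]
wrist_force: [0.5, -0.4, -0.0]
grip_width: 0.0456
gripper_force: 0.0
```

>>> jog_arm --rows '[[[0, 0.5, 0, 0, 0, 0, 0], [0, 0.8, 0, 0, 0, 0, 0], [0, 0.8, 0, 0, 0, 0, 0], [0, 0.8, 0, 0, 0, 0, 0], [0, 0.8, 0, 0, 0, 0, 0], [0, 0.8, 0, 0, 0, 0, 0], [0, 0.8, 0, 0, 0, 0, 0], [0, 0.6, 0, 0, 0, 0, 0], [0, 0.3, 0, 0, 0, 0, 0], [0, 0, 0, 0, 0, 0, 0]]]'

```text
clock: 13.82
eef_pos: [0.5909, 0.026, 0.2324]
tcp_rot: [-0.001, 0.124, 0.992, 0.0]
wrist_force: [-0.7, -0.4, 0.5]
grip_width: 0.0455
gripper_force: 0.0
```

```bash
python3 -c "
from h import *
a=-.251;c=np.array([.5293,-.2163]);M=np.array([[np.cos(a),-np.sin(a)],[np.sin(a),np.cos(a)]])
n0=load('top0');
for cam in('scene','top'):
  d=snap(cam,cam+'5');z0=load(cam+'0')
  diff=np.abs(d['pixels'].astype(int)-z0['pixels']).sum(2)
  X=lambda x,y,z:np.r_[c+M@[x,y],z]
  for z,nm in((.042,'rim'),):
    for th in(0,):
      # outward search across each side for strongest luminance step, mm offset from predicted outer edge
      g=cv2.GaussianBlur(cv2.cvtColor(d['pixels'],cv2.COLOR_RGB2GRAY),(0,0),.6).astype(np.float32)
      for nx,ny,L in((1,0,100),(-1,0,100),(0,1,50),(0,-1,50)):
        out=[]
        for t in(-.7,-.35,0,.35,.7):
          o=np.arange(-12,13,1.)
          P=[]
          for k in o:
            r=(L+k)/1000; s=t*(.05 if nx else .1)
            P.append(px(d,X(nx*r+(0 if nx else s),ny*r+(s if nx else 0),z)))
          P=np.array(P,np.float32);v=cv2.remap(g,P[:,:1],P[:,1:],cv2.INTER_LINEAR).ravel()
          gr=np.diff(v);i=gr.argmin();out.append((float(o[i]+.5),round(float(gr[i]),1)))
        print(cam,nm,(nx,ny),out)
"
```

```text
scene rim (1, 0) [(0.5, -13.5), (-0.5, -12.5), (0.5, -14.1), (-1.5, -12.6), (0.5, -14.3)]
scene rim (-1, 0) [(-1.5, -5.0), (10.5, -1.1), (11.5, 0.4), (-2.5, -0.3), (-0.5, -5.4)]
scene rim (0, 1) [(2.5, -18.6), (3.5, -4.6), (1.5, -8.3), (1.5, -9.9), (2.5, -10.0)]
scene rim (0, -1) [(-8.5, -15.9), (-1.5, -5.2), (-1.5, -4.6), (-0.5, -15.6), (-0.5, -21.5)]
top rim (1, 0) [(1.5, -16.0), (-0.5, -12.2), (1.5, -6.9), (-11.5, -7.3), (1.5, -15.3)]
top rim (-1, 0) [(1.5, -14.4), (-0.5, -16.1), (0.5, -13.3), (0.5, -16.4), (0.5, -14.3)]
top rim (0, 1) [(0.5, -14.2), (-0.5, -4.9), (-0.5, -8.3), (-0.5, -7.5), (0.5, -9.2)]
top rim (0, -1) [(0.5, -4.3), (0.5, -3.7), (0.5, -4.8), (1.5, -8.5), (2.5, -18.3)]
```

The rim edges match the predicted pose, seated at the board's height, to 1–2 mm in both cameras. That is well inside the 7 mm cleat clearance.

```bash
python3 -c "
from h import *
print(arm.job_done())"
```

```text
the job is handed in; nothing more can be done
None
```

I turned the till square in the box, lifted it out level, and set it flat between the rest board's cleats; it is released and the job is handed in. Its final position is confirmed to 1–2 mm by measurement in both cameras; the gouge and slip stone were last seen in it just before the final lowering.

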